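# Re-zero a coffee grinder: unlock, find burr touch, back off, relock

### The arm

A 6-joint arm with a two-finger parallel gripper is mounted at the origin on a cart in front of the work surface, level with it; the furniture and walls round the work are solid. World frame = base frame: x ahead of the robot, y to its left, z up, the work surface at z = 0. Lengths are in mm, angles in rad, forces in N, time in s.
With the tool pointing down it reaches from about 275 to 750 mm from the base axis. Payload 10.2 kg.
Tool frame: the origin (TCP) lies between the finger pads; the fingertips stand 11 mm ahead of it and the grasp point (between the pads) lies 8 mm behind it; z points along the fingers, y is the line along which they close (so a half turn about z gives the same grasp; the last joint's range is limited). The gripper opens to 85 mm and grips with 20 to 120 N. Pads are 22 mm wide; open, the fingers measure 114 mm over their backs; the gripper's body (76 mm by 85 mm) begins 54 mm behind the grasp point. The pads swing forward as they close: fully open they stand 13 mm farther back than shut.
Start: joints at [-1.571, 0.313, 1.498, -0, 1.331, -0.223], TCP at [115.991, -512.033, 242.294] pointing down, gripper open.
Joint ranges: [-2.94, 2.94], [-0.97, 2.17], [0.19, 2.56], [-1.23, 4.37], [0.02, 3.11], [-2.88, 2.88]. Speed limits (rad/s): [2.39, 2.39, 3.01, 3.14, 3.14, 3.14].

### API

Orientations are given as a unit quaternion [w, x, y, z].
In Python, from rig import sense, eyes, finish_job gives the robot as it stands.
- The arm moves only by the shell command python3 -m jog 'ROWS' [FORCE]. ROWS is JSON, a list of rows, each a list of 7 numbers: the shift along the tool's x, y, z in m, then the turn, a rotation vector about the tool's x, y, z in rad, then the finger opening in m, from 0 to 0.0854. In form: [[dx, dy, dz, rx, ry, rz, gripper], ...]. A call has 1 to 5 rows; each row shifts and turns the commanded pose from where the row before left it, along the tool's axes as they then stand; what a row does not reach is not made up. A row lasts 1/10 s, in which the tool goes at most 50 mm and 8.59 degrees, less where a joint would pass 70% of its speed; a pose out of reach is approached as far as the arm can. A call is refused whole if a number of a shift passes 0.05 or a number of a turn 0.15, either way. A call with a gripper value outside its range is refused whole. The fingers move at their own pace and stop on an object; FORCE is the grip in N (left out, the last holds). Time passes only in rows, so rows that do not move let the fingers close. It gives the time, the measured TCP pose, the force, the opening and the grip force at its end, in the units of the state.
- sense(): the state, without advancing time (a new reading comes with each control period).
- eyes.capture(name): name is "scene" or "side" or "wrist"; returns the picture (420x560x3 uint8, red, green, blue); there is no depth.
- eyes.calibration(name): a dict with "fx", "fy", "cx", "cy" (pixels), "dist" ([k1, k2, p1, p2, k3] as OpenCV has them; the pictures are not rectified), "cam_to_world" (4x4, takes a point from camera to world coordinates); the wrist camera has in their place "mount" (4x4, takes a point from camera to tool coordinates, whose origin is the TCP and whose axes are the flange's). Camera axes: x right, y down, z forward; pixel columns grow to the right and rows downward; lengths in mm; the calibration is good to about 2 mm. A picture is of the moment at which its call begins: read the wrist's pose just before it. calibration takes no time and is no camera call.
- finish_job(): hands the job in; it is judged then, once.
The state is a dict: "time_s": time; "joints": joint angles; "dq": joint speeds; "tau": joint torques, N m; "eef_pos": TCP position; "ee_rot": TCP orientation; "force": force on the tool from outside, world axes, zero at the start; "wrist_torque": the same for the moment, N m; "grip_width": opening from 0.0 (shut) to 1.0 (fully open); "grip_force": force on a finger pad.
Only numpy, scipy, OpenCV 4.12 (cv2) and the standard library are available. Lean on these libraries where they do the work, as an engineer would, in place of code of your own. Each camera call takes 0.05 s, during which the arm holds its last target. There are 200 camera calls.

### The job

The coffee grinder's burrs have been out for cleaning, so its setting means nothing now. Unscrew the narrow lock ring at the top by a good sixth of a turn, turn the wide grind dial below it clockwise until you feel the burrs just touch (do not force them), back the dial off by two of its twelve marks (60 degrees), and do the lock ring up firmly hand-tight again so that the setting cannot drift. Do not wrench the ring, and leave the mug, the coffee jar and the spoon where they are.

Things in the scene. Friction and masses are not known exactly. Their poses are not given: they have to be found in the camera images.
- grinder: Black electric coffee grinder, fixed on the worktop. Origin under the vertical axis shared by its tower (95 mm diameter, flat top at 120 mm), dial and lock ring; z up. Grounds cup and foot reach 110 mm along its -x, where a small pointer marks the top rim. A steel threaded neck, 33 mm diameter, stands on the axis up to 170 mm, through dial and ring.
- dial: Grind dial, the WIDER, lower of the two round parts: ribbed aluminium disc, 63 mm diameter, from 123 to 141 mm above the grinder's origin, twelve dark marks round it, one every 30 degrees. Origin on the axis at its underside; turns with it, z up. Clockwise from above = finer. Fingers may reach down its rim to 122 mm; a tip height of 126 mm leaves room as it sinks. 40 N grips it well.
- dial_feel (a point): Point on the axis at the dial's mid height. Unlocked, the dial turns easily (friction 0.12 Nm), stays put, and sinks 2 mm per rad clockwise. The burrs touch 0.35 to 1.25 rad clockwise of its start; beyond, torque grows 2 Nm per rad. A torque reading 0.15 Nm above that of free turning means touch (0.05 to 0.1 rad past first contact); 0.25 rad past it the burrs are damaged.
- lock_ring: Lock ring, the NARROWER, upper part: ribbed dark steel ring, 42 mm diameter, from 144.5 to 162.5 mm above the grinder's origin. Origin on the axis at its underside; turns with it and keeps its height. Clockwise from above tightens. Slack, it turns with a friction of 0.3 Nm and stays put. It is tight at the start. 50 to 60 N grips it well.
- ring_feel (a point): Point on the axis at the ring's mid height. Same thread as the dial: the ring is slack after 0.2 rad of loosening, and each rad that the dial comes up takes up one rad of slack, so loosen it 1.0 to 1.4 rad. It meets the dial again at an angle that depends on the dial; from there torque grows 1.9 Nm per rad. 0.4 to 0.6 Nm above slack turning is firmly hand-tight; 0.9 Nm is wrenched.
- washer: Thin steel washer, 38 mm diameter, between ring and dial, which the turning ring screws down onto the dial. It is keyed to the neck and does not turn, so tightening the ring does not drag the dial round. Origin on the axis at the dial's top face.
- lower_burr: Lower conical burr, out of sight inside the tower; its origin is a fixed point of the tower on the axis, 90 mm above the grinder's origin, and does not tell how high its teeth stand.
- mug: Plain white mug, 88 mm diameter, 95 mm tall, standing to the left of the grinder; origin under its centre. A bystander.
- coffee_jar: Glass jar with a grey lid, 84 mm diameter, 144 mm tall, standing behind and to the left of the grinder; origin under its centre. A bystander.
- spoon: Steel teaspoon, 130 mm long, lying to the right of the grinder; origin under its middle. A bystander.
Not all that is in view belongs to the job. There is more than one size of the grinder; the job needs the larger.

How it is judged:
By the outcome, as a careful person would: the job done as asked, in the order asked, and still so for the second after the job is handed in, with the robot touching nothing.
It also fails if it takes over 72 s, if anything falls off the work surface, if the arm or the gripper's body presses on something with over 40 N, if the wrist force passes 120 N, or if a joint passes its speed limit or range.

## Working session

There is one attempt and no reset: what is moved stays moved. The work goes in short steps, Python scripts to look and compute and a shell command to move; the robot and the scene stay as the last step left them, time stands still between calls to the robot, and variables do not carry over. Pictures are saved under pics/ and viewed, at most 10 in all, crops included, and the job is handed in when it is done.

```bash
mkdir -p pics; ls; python3 - <<'E'
from rig import sense,eyes
import cv2,numpy as np
s=sense();print(s)
a=[eyes.capture(n) for n in("scene","side")]
for n,i in zip(("scene","side"),a):
    cv2.imwrite(f"pics/{n}0.png",i[:,:,::-1]);c=eyes.calibration(n);print({k:np.round(v,4).tolist() for k,v in c.items()})
print(eyes.calibration("wrist"))
E
```

```text
pics
{'time_s': 0.0, 'joints': array([-1.57138047e+00,  3.13481329e-01,  1.49847114e+00,  1.72096421e-05,
        1.33101015e+00, -2.23396762e-01]), 'dq': array([ 0.0004925 , -0.00038248,  0.00051983, -0.00069799, -0.00133848,
       -0.00058985]), 'tau': array([-1.74884726e-04, -4.12268651e+01, -2.59742117e+01, -1.91188278e-04,
        4.19568649e-03,  1.88821690e-05]), 'eef_pos': array([ 116.00516266, -511.76086862,  241.70622353]), 'ee_rot': array([-6.79753559e-04,  9.93800727e-01,  1.11173939e-01,  8.48556743e-05]), 'force': array([0.09962411, 0.26559895, 0.91825945]), 'wrist_torque': array([-0.02904391,  0.0152145 ,  0.00647133]), 'grip_force': 0.0, 'grip_width': 1.0033242331550014}
{'fx': 408.6601, 'fy': 408.6601, 'cx': 275.9851, 'cy': 206.7333, 'dist': [-0.1137, 0.0, 0.0, 0.0, 0.0], 'cam_to_world': [[-0.603, -0.3334, 0.7247, -130.9258], [-0.7978, 0.2556, -0.5461, 688.0993], [-0.0032, -0.9075, -0.4201, 465.462], [0.0, 0.0, 0.0, 1.0]]}
{'fx': 435.4162, 'fy': 435.4162, 'cx': 273.2432, 'cy': 205.691, 'dist': [-0.0189, 0.0, 0.0, 0.0, 0.0], 'cam_to_world': [[0.9998, 0.0101, 0.015, 450.1027], [-0.0072, -0.5352, 0.8447, -755.4558], [0.0165, -0.8446, -0.5351, 722.6482], [0.0, 0.0, 0.0, 1.0]]}
{'fx': 347.79390184108985, 'fy': 347.79390184108985, 'cx': 277.11575085868196, 'cy': 207.54107555852934, 'dist': array([-0.07814835,  0.        ,  0.        ,  0.        ,  0.        ]), 'mount': array([[ 7.08700506e-04, -9.62282856e-01, -2.72050001e-01,
         6.90704589e+01],
       [ 9.99999690e-01,  5.88301320e-04,  5.24124283e-04,
        -1.40520477e+00],
       [-3.44308437e-04, -2.72050288e-01,  9.62282974e-01,
        -1.31497743e+02],
       [ 0.00000000e+00,  0.00000000e+00,  0.00000000e+00,
         1.00000000e+00]])}
```

View pics/scene0.png

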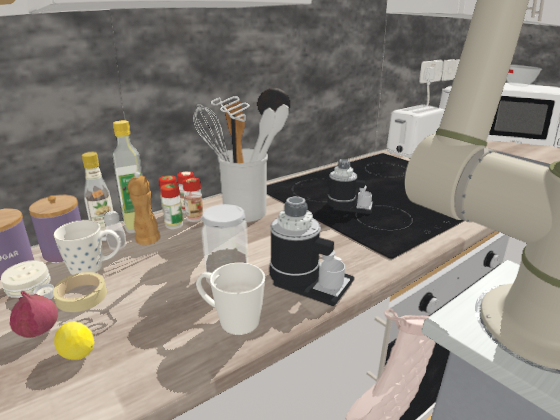

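View pics/side0.png

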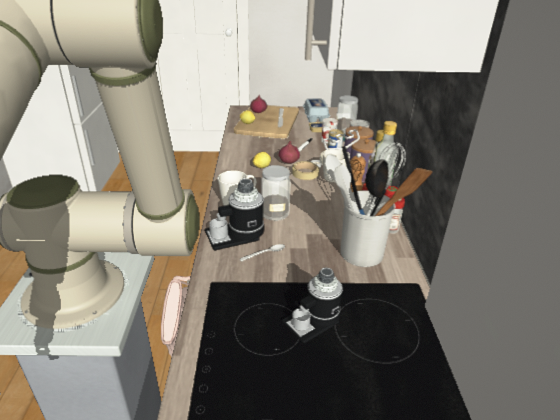

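Candidates: the grinder at scene (296,240) / side (246,212), and a smaller one on the hob at scene (343,188) / side (324,295). The first has the mug, jar and spoon round it and looks larger. I'll confirm that in an enlarged crop.

```bash
python3 - <<'E'
import cv2,numpy as np
a=cv2.imread("pics/scene0.png")[185:305,255:365]
b=cv2.imread("pics/side0.png")[165:285,195:305]
z=lambda i:cv2.resize(i,None,fx=3.6,fy=4.5*0.8,interpolation=cv2.INTER_CUBIC)
cv2.imwrite("pics/crop1.png",np.hstack([z(a),z(b)]))
E
```

```text
(no output)
```

View pics/crop1.png

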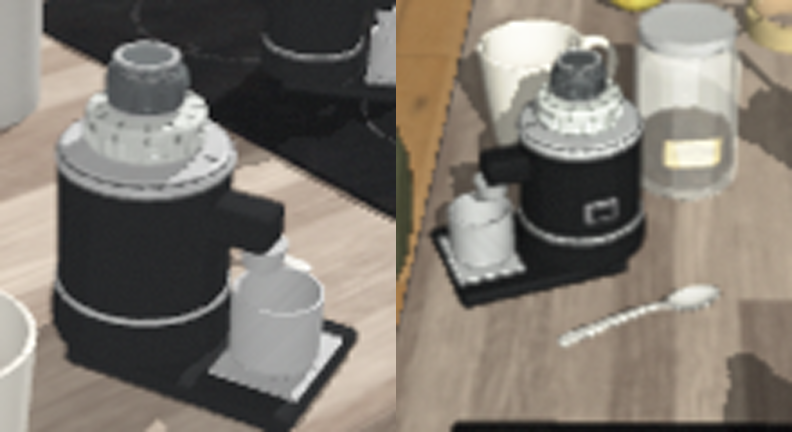

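```bash
cat > h.py <<'E'
import cv2,numpy as np
from rig import sense,eyes
from scipy.spatial.transform import Rotation as R
def tool():
    s=sense();q=s["ee_rot"];T=np.eye(4);T[:3,:3]=R.from_quat([q[1],q[2],q[3],q[0]]).as_matrix();T[:3,3]=s["eef_pos"];return T
def cam(n,T=None):
    c=eyes.calibration(n);K=np.array([[c["fx"],0,c["cx"]],[0,c["fy"],c["cy"]],[0,0,1]])
    M=np.array(c["cam_to_world"]) if n!="wrist" else T@c["mount"]
    return K,np.array(c["dist"]),M
def ray(n,uv,T=None):
    K,d,M=cam(n,T);p=cv2.undistortPoints(np.array([[uv]],float),K,d)[0,0]
    v=M[:3,:3]@[p[0],p[1],1];return M[:3,3],v/np.linalg.norm(v)
def onz(n,uv,z,T=None):
    o,v=ray(n,uv,T);return o+v*(z-o[2])/v[2]
def proj(n,P,T=None):
    K,d,M=cam(n,T);W=np.linalg.inv(M);return cv2.projectPoints(np.atleast_2d(P).astype(float),cv2.Rodrigues(W[:3,:3])[0],W[:3,3],K,d)[0][:,0]
def mid(r1,r2):
    (o,v),(p,w)=r1,r2;t=np.linalg.lstsq(np.c_[v,-w],p-o,rcond=None)[0];a=o+v*t[0];b=p+w*t[1];return (a+b)/2,np.linalg.norm(a-b)
E
python3 - <<'E'
from h import *
for a,b,z in(((295.8,200.3),(245.8,180.8),170),((295.8,226.7),(246.1,200.5),120)):
    print(onz("scene",a,z).round(1),onz("side",b,z).round(1),mid(ray("scene",a),ray("side",b)))
# orientation: cup foot far corners / cup top centre side
print("cup rim mid", mid(ray("scene",(255+278/3.6,185+290/3.6)),ray("side",(195+84/3.6,165+208/3.6))))
print("foot corner", onz("side",(195+45/3.6,165+235/3.6),8),onz("side",(195+70/3.6,165+300/3.6),8),onz("side",(195+230/3.6,165+265/3.6),8))
print("mug base/jar/spoon")
print(onz("scene",(238,281),95), onz("scene",(223,216),144))
print([onz("side",p,3) for p in((195+165/3.6,165+340/3.6),(195+320/3.6,165+295/3.6))])
s=sense();print(R.from_matrix(tool()[:3,:3]).as_matrix().round(3))
E
```

```text
[379.  259.6 170. ] [395.  236.7 170. ] (array([393.61667427, 248.34818276, 162.61175939]), np.float64(2.0876099467862663))
[374.  262.6 120. ] [395.7 220.1 120. ] (array([394.72985424, 244.63070549, 105.26951226]), np.float64(1.0836586042062368))
cup rim mid (array([318.62750419, 219.40482718,  47.97449282]), np.float64(1.1923981895679887))
foot corner [284.6475021  240.32541876   8.        ] [312.79268674 158.74074209   8.        ] [429.55140738 203.51959983   8.        ]
mug base/jar/spoon
[324.70720584 419.27209558  95.        ] [449.8053901  369.33897753 144.        ]
[array([384.67499936, 119.77149551,   3.        ]), array([497.36333697, 173.83002108,   3.        ])]
[[ 0.975  0.221 -0.   ]
 [ 0.221 -0.975  0.001]
 [ 0.    -0.001 -1.   ]]
```

The crop settles it: the larger grinder (axis at about x 393, y 246) has the mug, glass jar and spoon beside it, and the spoon lies to its right at side (246,250). I'll drive over it and measure with the wrist camera.

```bash
r='[0.036,-0.027,-0.0025,0,0,0,0.085]'
python3 -m jog '[[0.036,-0.027,-0.005,0,0,0,0.085],[0.036,-0.027,-0.005,0,0,0,0.085],[0.036,-0.027,-0.005,0,0,0,0.085],[0.036,-0.027,-0.005,0,0,0,0.085],[0.036,-0.027,-0.005,0,0,0,0.085]]'
python3 -m jog '[[0.036,-0.027,-0.005,0,0,0,0.085],[0.036,-0.027,-0.005,0,0,0,0.085],[0.036,-0.027,-0.005,0,0,0,0.085],[0.036,-0.027,-0.005,0,0,0,0.085]]'
python3 -m jog '[[0.011,-0.043,0,0,0,-0.12,0.085]]'
```

```text
time_s: 0.6
eef_pos: [262.5, -338.9, 267.3]
ee_rot: [-0.0, 0.994, 0.111, -0.0]
force: [0.2, 0.1, 0.5]
grip_width: 0.996
grip_force: 0.0
time_s: 1.0
eef_pos: [379.1, -201.7, 287.4]
ee_rot: [-0.0, 0.994, 0.111, -0.0]
force: [1.2, -0.8, 0.4]
grip_width: 0.994
grip_force: 0.0
time_s: 1.1
eef_pos: [381.3, -157.9, 287.3]
ee_rot: [0.0, 0.985, 0.172, 0.0]
force: [1.0, -0.4, -0.6]
grip_width: 0.992
grip_force: 0.0
```

```bash

python3 -m jog '[[0.0163,-0.0418,0,0,0,0,0.085],[0.0163,-0.0418,0,0,0,0,0.085],[0.0163,-0.0418,0,0,0,0,0.085],[0.0163,-0.0418,0,0,0,0,0.085],[0.0163,-0.0418,0,0,0,0,0.085]]'
python3 -m jog '[[0.0163,-0.0418,0,0,0,0,0.085],[0.0163,-0.0418,0,0,0,0,0.085],[0.0163,-0.0418,0,0,0,0,0.085],[0.0163,-0.0418,0,0,0,0,0.085]]'
python3 -m jog '[[0,0,0,0,0,-0.145,0.085],[0,0,0,0,0,-0.145,0.085],[0,0,0,0,0,-0.145,0.085],[0,0,0,0,0,-0.145,0.085]]'
python3 -m jog '[[0,0,0,0,0,-0.145,0.085],[0,0,0,0,0,-0.145,0.085],[0,0,0,0,0,-0.145,0.085],[0,0,0,0,0,-0.145,0.085],[0,0,0,0,0,0,0.085]]'
python3 - <<'E'
from h import *
T=tool();i=eyes.capture("wrist");np.save("T1.npy",T);cv2.imwrite("pics/w1.png",i[:,:,::-1])
print(T.round(3),sense()["joints"].round(2))
E
```

```text
time_s: 1.6
eef_pos: [385.6, 67.0, 287.3]
ee_rot: [-0.0, 0.985, 0.17, 0.0]
force: [1.3, 0.2, -0.7]
grip_width: 0.993
grip_force: 0.0
time_s: 2.0
eef_pos: [390.7, 246.5, 287.2]
ee_rot: [0.0, 0.985, 0.171, -0.0]
force: [0.4, -0.4, 0.3]
grip_width: 0.995
grip_force: 0.0
time_s: 2.4
eef_pos: [391.0, 244.6, 287.0]
ee_rot: [-0.0, 0.894, 0.448, -0.0]
force: [1.3, 0.8, 0.3]
grip_width: 0.993
grip_force: 0.0
time_s: 2.9
eef_pos: [391.1, 244.5, 287.1]
ee_rot: [-0.0, 0.73, 0.683, -0.0]
force: [-1.3, -0.1, 0.6]
grip_width: 0.992
grip_force: 0.0
[[ 6.70000e-02  9.98000e-01 -1.00000e-03  3.91121e+02]
 [ 9.98000e-01 -6.70000e-02 -0.00000e+00  2.44501e+02]
 [-0.00000e+00 -1.00000e-03 -1.00000e+00  2.87067e+02]
 [ 0.00000e+00  0.00000e+00  0.00000e+00  1.00000e+00]] [0.3  0.14 1.6  0.   1.4  0.37]
```

View pics/w1.png

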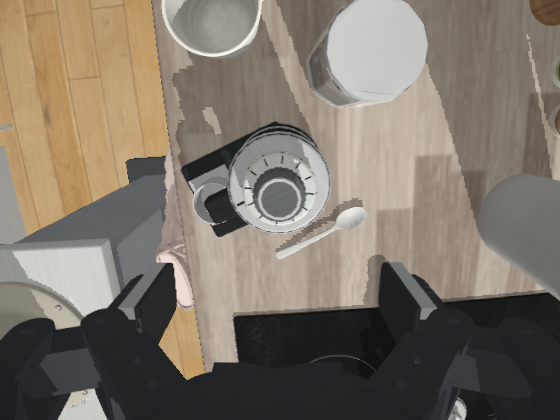

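```bash
python3 - <<'E'
from h import *
T=np.load("T1.npy")
i=cv2.imread("pics/w1.png")[110:250,200:350];cv2.imwrite("pics/w1c.png",cv2.resize(i,None,fx=4,fy=4,interpolation=cv2.INTER_CUBIC))
for p,z in(((279,199),170),((280,181),120)):print(onz("wrist",p,z,T).round(1), mid(ray("wrist",p,T),ray("scene",(295.8,200.3) if z==170 else (295.8,226.7))))
E
```

```text
[392.7 250.9 170. ] (array([392.41631251, 248.69586972, 162.2742032 ]), np.float64(0.5336299409616407))
[394.  254.2 120. ] (array([392.62826038, 249.84679762, 107.78276569]), np.float64(4.520871429694355))
```

View pics/w1c.png

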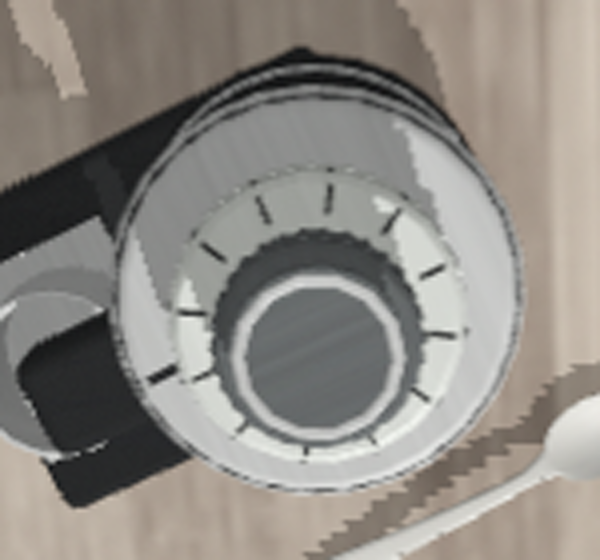

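```bash
python3 - <<'E'
from h import *
from scipy.optimize import least_squares
T=np.load("T1.npy");t=np.linspace(0,2*np.pi,180)
circ=lambda p,z,r:np.c_[p[0]+r*np.cos(t),p[1]+r*np.sin(t),0*t+z+p[2]]
ext=lambda q:np.r_[q[:,0].min(),q[:,0].max(),q[:,1].min(),q[:,1].max()]
W=np.array
obs=[("wrist",170,16.5,W([231,407,270,438])/4+W([200,200,110,110])),
("wrist",120,47.5,W([112,523,85,490])/4+W([200,200,110,110]))]
def f(p,full=True):
    e=[ext(proj(n,circ(p,z,r),T))-o for n,z,r,o in obs]
    return np.r_[np.concatenate(e)]
s=least_squares(f,[393,249,0]);print(s.x,s.fun.round(1))
g=lambda p:np.r_[f(p),proj("scene",[[p[0],p[1],170+p[2]],[p[0],p[1],120+p[2]]]).ravel()-W([295.8,200.3,295.8,226.7]),proj("side",[[p[0],p[1],170+p[2]],[p[0],p[1],120+p[2]]]).ravel()-W([245.8,180.8,246.1,200.5])]
s2=least_squares(g,s.x);print(s2.x,s2.fun.round(1))
s3=least_squares(lambda p:f([*p,0]),s.x[:2]);print(s3.x,s3.fun.round(1))
E
```

```text
[393.1253079  248.24627837 -12.91499898] [ 0.7 -0.7 -0.3 -1.1 -0.5  0.5  0.6  1.1]
[393.15378982 248.50032448 -11.19356512] [ 0.6 -0.6 -0.2 -0.7 -0.8  0.8  0.4  1.5 -0.3  1.6 -0.8 -0.6 -0.4  1.5
 -0.4 -2. ]
[393.22764727 251.09917118] [-0.4  0.4 -0.9  0.5 -2.8  2.8 -1.9  3. ]
```

```bash
python3 - <<'E'
from h import *
T=np.load("T1.npy")
for w,s in(((278,256),(240.8,259.4)),((367,212),(284.4,245.8))):
    print("spoon",mid(ray("wrist",w,T),ray("side",s)))
K,d,M=cam("wrist",T);W=np.linalg.inv(M)
for n,u,px,D in(("jar",(377,46),100,84),("mug",(213,12),100,88),("tower",(279.3,182),102.75,95),("dial",(280.2,188.5),72.5,63),("neck",(279.75,198.5),44,33)):
    o,v=ray("wrist",u,T);ax=M[:3,2];dep=348*D/px*1.0
    print(n,o+v*dep/(v@ax))
E
```

```text
spoon (array([384.08448179, 128.89702543,  -4.35746578]), np.float64(0.3496514008434029))
spoon (array([ 4.99714198e+02,  1.83093635e+02, -6.56046330e-02]), np.float64(1.2622759616373318))
jar [484.8908915  363.17529846  99.3164729 ]
mug [343.15853736 405.52221403  75.6200374 ]
tower [393.17451948 249.78614277 102.52989035]
dial [393.74492579 248.20646638 123.07785566]
neck [393.19073707 250.12184587 165.57520594]
```

```bash

python3 -m jog '[[0.0046,0.0018,0.025,0,0,0,0.0854],[0,0,0.025,0,0,0,0.0854],[0,0,0.025,0,0,0,0.0854],[0,0,0.025,0,0,0,0.0854],[0,0,0.015,0,0,0,0.0854]]'
python3 - <<'E'
from h import *
print(tool().round(3))
P=tool()[:3,3]
a=eyes.capture("scene");b=eyes.capture("side");
cv2.imwrite("pics/s2.png",a[:,:,::-1]);cv2.imwrite("pics/d2.png",b[:,:,::-1])
z=lambda i:cv2.resize(i,None,fx=4,fy=4,interpolation=cv2.INTER_CUBIC)[:,:,::-1]
cv2.imwrite("pics/c2.png",np.hstack([z(a[150:270,245:345]),z(b[120:240,195:295])]))
print(proj("scene",[P,P-[0,0,11]]),proj("side",[P,P-[0,0,11]]))
E
```

```text
time_s: 3.45
eef_pos: [392.7, 248.8, 170.5]
ee_rot: [-0.0, 0.732, 0.681, -0.001]
force: [-0.5, -0.2, -0.2]
grip_width: 1.004
grip_force: 0.0
[[ 7.20000e-02  9.97000e-01 -2.00000e-03  3.92657e+02]
 [ 9.97000e-01 -7.20000e-02 -1.00000e-03  2.48771e+02]
 [-1.00000e-03 -2.00000e-03 -1.00000e+00  1.70492e+02]
 [ 0.00000e+00  0.00000e+00  0.00000e+00  1.00000e+00]]
[[295.61700983 196.17095268]
 [295.51594917 201.68808225]] [[245.11603808 178.37819411]
 [245.19074522 182.03890917]]
```

View pics/c2.png

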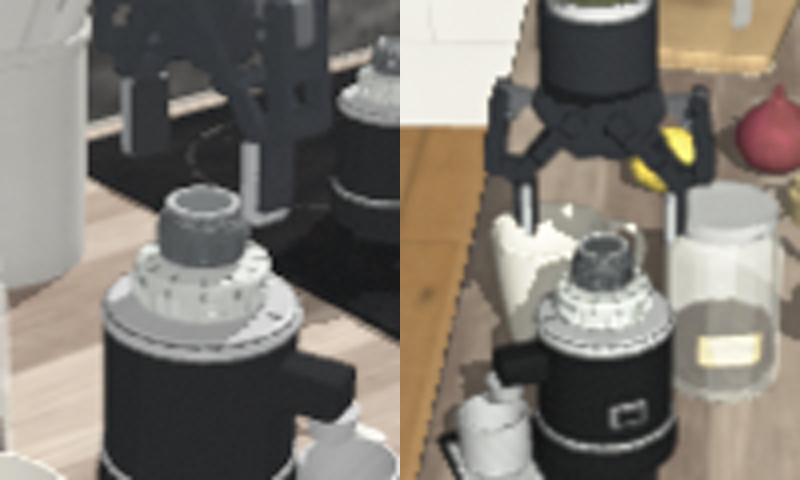

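Seen from the scene and side cameras, the fingertips are about 8 mm above the neck top and centred over it. A tip height near 147 grips the ring at both the stated heights and the slightly lower heights I measured. Lower and grip the ring.

```bash

python3 -m jog '[[0.0003,0.0005,0.0085,0,0,0,0.0854],[0,0,0.008,0,0,0,0.06],[0,0,0,0,0,0,0.03],[0,0,0,0,0,0,0.03],[0,0,0,0,0,0,0.03]]' 55
python3 -m jog '[[0,0,0,0,0,0,0.03],[0,0,0,0,0,0,0.03]]' 55
python3 - <<'E'
from h import *
s=sense();print(s["wrist_torque"],s["force"],s["grip_width"]*85.4)
a=eyes.capture("scene");b=eyes.capture("side");
z=lambda i:cv2.resize(i,None,fx=4,fy=4,interpolation=cv2.INTER_CUBIC)[:,:,::-1]
cv2.imwrite("pics/c3.png",np.hstack([z(a[150:270,245:345]),z(b[120:240,195:295])]))
E
```

```text
time_s: 4.05
eef_pos: [392.9, 249.4, 156.6]
ee_rot: [-0.001, 0.731, 0.683, -0.001]
force: [-6.7, -1.3, 9.2]
grip_width: 0.458
grip_force: 54.5
time_s: 4.25
eef_pos: [392.9, 249.4, 156.6]
ee_rot: [-0.001, 0.731, 0.683, -0.001]
force: [-8.4, -0.2, 9.4]
grip_width: 0.464
grip_force: 54.5
[-0.04698559  1.50794691  0.00718223] [-8.37701648 -0.17127913  9.39675199] 39.62835017760564
```

View pics/c3.png

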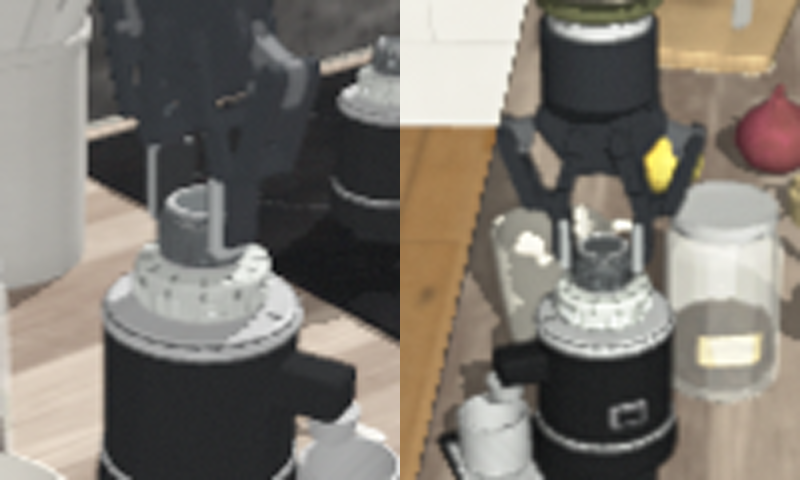

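```bash

python3 -m jog '[[0,-0.0002,-0.001,0,0,0,0.03],[0,-0.0002,-0.001,0,0,0,0.03]]' 55
python3 -c "
from rig import sense
s=sense();print(s['wrist_torque'],s['joints'])"
```

```text
time_s: 4.55
eef_pos: [392.7, 249.3, 157.0]
ee_rot: [-0.001, 0.731, 0.683, -0.001]
force: [2.0, 2.5, -18.6]
grip_width: 0.454
grip_force: 57.4
[ 0.60356653 -0.19211667  0.01524927] [3.12632398e-01 2.74859827e-01 1.78881164e+00 7.08198131e-04
 1.07981627e+00 3.80626031e-01]
```

```bash

python3 -m jog '[[0,0,0.0013,0,0,-0.05,0.03],[0,0,0,0,0,-0.05,0.03]]' 58
python3 -c "
from rig import sense
s=sense();print(s['wrist_torque'])"
python3 -m jog '[[0,0,0,0,0,-0.05,0.03],[0,0,0,0,0,-0.05,0.03]]' 58
python3 -c "
from rig import sense
s=sense();print(s['wrist_torque'])"
python3 -m jog '[[0,0,0,0,0,-0.1,0.03],[0,0,0,0,0,-0.1,0.03]]' 58
python3 -c "
from rig import sense
s=sense();print(s['wrist_torque'],s['joints'])"
```

```text
time_s: 4.75
eef_pos: [392.8, 249.4, 156.8]
ee_rot: [-0.001, 0.695, 0.719, -0.001]
force: [-6.3, -0.2, 2.5]
grip_width: 0.454
grip_force: 62.1
[ 0.03926207  1.3616992  -0.30600729]
time_s: 4.95
eef_pos: [392.6, 249.4, 156.8]
ee_rot: [-0.001, 0.658, 0.753, -0.001]
force: [-7.9, 0.7, 3.7]
grip_width: 0.458
grip_force: 62.1
[ 0.04747868  1.35694963 -0.36285198]
time_s: 5.15
eef_pos: [392.4, 249.3, 156.8]
ee_rot: [-0.001, 0.579, 0.815, -0.001]
force: [-8.1, -0.7, 4.6]
grip_width: 0.457
grip_force: 62.2
[-0.15203954  1.67666881 -0.41341446] [ 3.12745980e-01  2.74922135e-01  1.78937073e+00  8.20258746e-04
  1.08010610e+00 -2.28613633e-02]
```

```bash

python3 -m jog '[[0,0,0,0,0,-0.1,0.03],[0,0,0,0,0,-0.1,0.03],[0,0,0,0,0,-0.1,0.03],[0,0,0,0,0,-0.1,0.03]]' 58
python3 -c "
from rig import sense
s=sense();print(s['wrist_torque'])"
python3 -m jog '[[0,0,0,0,0,-0.1,0.03],[0,0,0,0,0,-0.1,0.03],[0,0,0,0,0,-0.1,0.03],[0,0,0,0,0,-0.1,0.03],[0,0,0,0,0,0,0.03]]' 58
python3 -c "
from rig import sense
s=sense();print(s['wrist_torque'],s['joints'])"
```

```text
time_s: 5.55
eef_pos: [392.0, 249.1, 156.7]
ee_rot: [-0.002, 0.406, 0.914, -0.001]
force: [-10.7, -2.9, 6.4]
grip_width: 0.457
grip_force: 62.4
[-0.48167893  1.91481844 -0.43178965]
time_s: 6.05
eef_pos: [391.7, 248.6, 156.7]
ee_rot: [-0.002, 0.216, 0.976, -0.002]
force: [-12.5, -4.9, 7.7]
grip_width: 0.459
grip_force: 62.8
[-0.90622986  2.18007732  0.32646672] [ 3.12630140e-01  2.74429569e-01  1.79023339e+00 -7.96035994e-04
  1.08220079e+00 -8.22417532e-01]
```

```bash

python3 -m jog '[[0,0,0,0,0,0,0.0854],[0,0,0,0,0,0,0.0854],[0,0,0,0,0,0,0.0854]]' 40
python3 - <<'E'
from h import *
T=tool();s=sense();print(s["force"],s["wrist_torque"],s["eef_pos"]);print((T[:3,:3].T@(np.array([392.6,248.4,129])-T[:3,3])).round(2), R.from_matrix(T[:3,:3]).as_euler('xyz').round(4))
E
```

```text
time_s: 6.35
eef_pos: [394.0, 249.4, 156.9]
ee_rot: [0.001, 0.218, 0.976, 0.0]
force: [0.0, -0.5, -0.4]
grip_width: 0.94
grip_force: 0.0
[ 0.02974692 -0.53669027 -0.36782774] [ 0.0511592  -0.02173331 -0.03039874] [394.0196723  249.39332088 156.90508954]
[ 0.9  -1.53 27.9 ] [3.1406e+00 1.2000e-03 2.7026e+00]
```

```bash

python3 -m jog '[[0.0007,-0.0016,0.014,0,0,0,0.0854],[0,0,0.014,0,0,0,0.0854],[0,0,0,0,0,0,0.08],[0,0,0,0,0,0,0.05],[0,0,0,0,0,0,0.05]]' 40
python3 -m jog '[[0,0,0,0,0,0,0.05],[0,0,0,0,0,0,0.05]]' 40
python3 - <<'E'
from h import *
s=sense();print(s["wrist_torque"],s["force"],s["grip_width"]*85.4,s["eef_pos"],s["joints"])
a=eyes.capture("scene");b=eyes.capture("side");
z=lambda i:cv2.resize(i,None,fx=4,fy=4,interpolation=cv2.INTER_CUBIC)[:,:,::-1]
cv2.imwrite("pics/c4.png",np.hstack([z(a[150:270,245:345]),z(b[120:240,195:295])]))
E
```

```text
time_s: 6.85
eef_pos: [392.6, 248.2, 129.8]
ee_rot: [0.001, 0.218, 0.976, 0.0]
force: [-1.8, -2.5, 4.1]
grip_width: 0.714
grip_force: 42.2
time_s: 7.05
eef_pos: [392.5, 248.2, 129.8]
ee_rot: [0.001, 0.218, 0.976, 0.0]
force: [-2.4, -2.3, 6.0]
grip_width: 0.714
grip_force: 42.3
[-0.39216036  0.39663005 -0.00099679] [-2.38228051 -2.30942543  5.98536077] 61.00049062490818 [392.54373794 248.15347405 129.77975551] [ 3.10826916e-01  3.10220391e-01  1.82368256e+00 -4.63862054e-04
  1.00629673e+00 -8.21019274e-01]
```

View pics/c4.png

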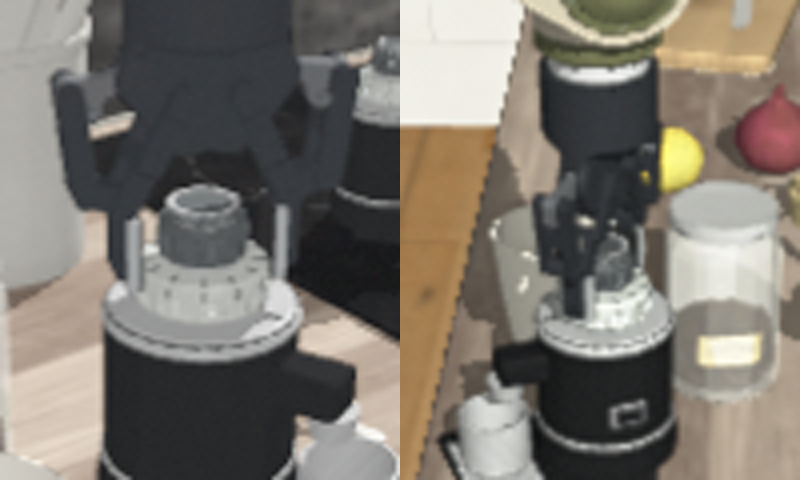

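The dial is gripped, with the same constant 2 mm offset in the width reading as on the ring. Now turn it clockwise, recording torque at a steady speed.

```bash
cat > chk.py <<'E'
import sys
from rig import sense
s=sense();t=s["wrist_torque"][2];print(f'{s["time_s"]:.2f} q6 {s["joints"][5]:.3f} tz {t:.3f} F {s["force"].round(1)} w {s["grip_width"]:.3f}')
sys.exit(len(sys.argv)>1 and t>float(sys.argv[1]))
E
for r in 1; do
python3 -m jog '[[0,0,0.00008,0,0,0.04,0.05],[0,0,0.00008,0,0,0.04,0.05]]' 40 >/dev/null; python3 chk.py 0.5 &&
python3 -m jog '[[0,0,0.00008,0,0,0.04,0.05],[0,0,0.00008,0,0,0.04,0.05]]' 40 >/dev/null; python3 chk.py 0.5 &&
python3 -m jog '[[0,0,0.00008,0,0,0.04,0.05]]' 40 >/dev/null; python3 chk.py 0.5 &&
python3 -m jog '[[0,0,0.00008,0,0,0.04,0.05]]' 40 >/dev/null; python3 chk.py 0.5
done
```

```text
7.35 q6 -0.740 tz 0.079 F [-2.  -2.2  6. ] w 0.711
7.35 q6 -0.740 tz 0.079 F [-2.  -2.2  6. ] w 0.711
7.35 q6 -0.740 tz 0.079 F [-2.  -2.2  6. ] w 0.711
7.35 q6 -0.740 tz 0.079 F [-2.  -2.2  6. ] w 0.711False
False
False
False
```

```bash
sed -i 's/sys.exit(\(.*\))$/sys.exit(int(\1))/' chk.py
python3 -m jog '[[0,0,0.00008,0,0,0.04,0.05],[0,0,0.00008,0,0,0.04,0.05]]' 40 >/dev/null && python3 chk.py 0.4 &&
python3 -m jog '[[0,0,0.00008,0,0,0.04,0.05],[0,0,0.00008,0,0,0.04,0.05]]' 40 >/dev/null && python3 chk.py 0.4 &&
python3 -m jog '[[0,0,0.00008,0,0,0.04,0.05]]' 40 >/dev/null && python3 chk.py 0.4 &&
python3 -m jog '[[0,0,0.00008,0,0,0.04,0.05]]' 40 >/dev/null && python3 chk.py 0.4
```

```text
7.55 q6 -0.660 tz 0.071 F [-2.5 -1.4  5.1] w 0.715
7.75 q6 -0.580 tz 0.124 F [-1.4 -0.9  6.1] w 0.712
7.85 q6 -0.540 tz 0.098 F [-3.3 -2.   5.4] w 0.714
7.95 q6 -0.500 tz 0.096 F [-2.2 -2.   4.3] w 0.712
```

```bash

python3 -m jog '[[0,0,0.00006,0,0,0.03,0.05]]' 40 >/dev/null && python3 chk.py 0.2 &&
python3 -m jog '[[0,0,0.00006,0,0,0.03,0.05]]' 40 >/dev/null && python3 chk.py 0.2 &&
python3 -m jog '[[0,0,0.00006,0,0,0.03,0.05]]' 40 >/dev/null && python3 chk.py 0.2 &&
python3 -m jog '[[0,0,0.00006,0,0,0.03,0.05]]' 40 >/dev/null && python3 chk.py 0.2 &&
python3 -m jog '[[0,0,0.00006,0,0,0.03,0.05]]' 40 >/dev/null && python3 chk.py 0.2 &&
python3 -m jog '[[0,0,0.00006,0,0,0.03,0.05]]' 40 >/dev/null && python3 chk.py 0.2 &&
python3 -m jog '[[0,0,0.00006,0,0,0.03,0.05]]' 40 >/dev/null && python3 chk.py 0.2 &&
python3 -m jog '[[0,0,0.00006,0,0,0.03,0.05]]' 40 >/dev/null && python3 chk.py 0.2 &&
python3 -m jog '[[0,0,0.00006,0,0,0.03,0.05]]' 40 >/dev/null && python3 chk.py 0.2 &&
python3 -m jog '[[0,0,0.00006,0,0,0.03,0.05]]' 40 >/dev/null && python3 chk.py 0.2
```

```text
8.05 q6 -0.470 tz 0.066 F [-2.4 -1.4  6. ] w 0.714
8.15 q6 -0.440 tz 0.109 F [-2.1 -2.2  5.4] w 0.706
8.25 q6 -0.410 tz 0.089 F [-1.8 -0.4  5.5] w 0.711
8.35 q6 -0.380 tz 0.065 F [-1.8 -1.5  6. ] w 0.711
8.45 q6 -0.350 tz 0.034 F [-2.6 -1.   5.1] w 0.715
8.55 q6 -0.320 tz 0.068 F [-2.9 -0.9  5.5] w 0.708
8.65 q6 -0.290 tz 0.077 F [-1.9 -1.4  5.8] w 0.715
8.75 q6 -0.260 tz 0.092 F [-2.3 -0.7  6. ] w 0.712
8.85 q6 -0.230 tz 0.111 F [-2.5 -1.8  5.4] w 0.709
8.95 q6 -0.200 tz 0.091 F [-2.  -2.1  5.4] w 0.712
```

Free turning reads about 0.085 with noise around 0.02. Carry on the same way.

```bash

python3 -m jog '[[0,0,0.00006,0,0,0.03,0.05]]' 40 >/dev/null && python3 chk.py 0.19 &&
python3 -m jog '[[0,0,0.00006,0,0,0.03,0.05]]' 40 >/dev/null && python3 chk.py 0.19 &&
python3 -m jog '[[0,0,0.00006,0,0,0.03,0.05]]' 40 >/dev/null && python3 chk.py 0.19 &&
python3 -m jog '[[0,0,0.00006,0,0,0.03,0.05]]' 40 >/dev/null && python3 chk.py 0.19 &&
python3 -m jog '[[0,0,0.00006,0,0,0.03,0.05]]' 40 >/dev/null && python3 chk.py 0.19 &&
python3 -m jog '[[0,0,0.00006,0,0,0.03,0.05]]' 40 >/dev/null && python3 chk.py 0.19 &&
python3 -m jog '[[0,0,0.00006,0,0,0.03,0.05]]' 40 >/dev/null && python3 chk.py 0.19 &&
python3 -m jog '[[0,0,0.00006,0,0,0.03,0.05]]' 40 >/dev/null && python3 chk.py 0.19 &&
python3 -m jog '[[0,0,0.00006,0,0,0.03,0.05]]' 40 >/dev/null && python3 chk.py 0.19 &&
python3 -m jog '[[0,0,0.00006,0,0,0.03,0.05]]' 40 >/dev/null && python3 chk.py 0.19
```

```text
9.05 q6 -0.170 tz 0.136 F [-1.7 -1.2  5.5] w 0.713
9.15 q6 -0.140 tz 0.239 F [-2.  -0.4  6.2] w 0.712
```

```bash

python3 -m jog '[[0,0,0.00002,0,0,0.01,0.05]]' 40 >/dev/null && python3 chk.py; python3 -m jog '[[0,0,0,0,0,0,0.05]]' 40 >/dev/null && python3 chk.py
```

```text
9.25 q6 -0.131 tz 0.255 F [-1.8 -1.3  6.3] w 0.714
9.35 q6 -0.131 tz 0.139 F [-1.6 -1.7  5.5] w 0.714
```

```bash

python3 -m jog '[[0,0,-0.0002,0,0,-0.105,0.05],[0,0,-0.0002,0,0,-0.105,0.05],[0,0,-0.0002,0,0,-0.105,0.05],[0,0,-0.0002,0,0,-0.105,0.05],[0,0,-0.0002,0,0,-0.105,0.05]]' 40 && python3 chk.py
python3 -m jog '[[0,0,-0.0002,0,0,-0.105,0.05],[0,0,-0.0002,0,0,-0.105,0.05],[0,0,-0.0002,0,0,-0.105,0.05],[0,0,-0.0002,0,0,-0.105,0.05],[0,0,-0.0002,0,0,-0.105,0.05]]' 40 && python3 chk.py
python3 -m jog '[[0,0,0,0,0,0,0.05]]' 40 && python3 chk.py
```

```text
time_s: 9.85
eef_pos: [392.6, 248.2, 129.5]
ee_rot: [0.001, 0.295, 0.955, 0.0]
force: [-2.2, -3.7, 7.0]
grip_width: 0.714
grip_force: 42.4
9.85 q6 -0.660 tz -0.167 F [-2.2 -3.7  7. ] w 0.714
time_s: 10.35
eef_pos: [392.6, 248.1, 130.5]
ee_rot: [0.001, 0.037, 0.999, 0.0]
force: [-2.9, -3.7, 7.4]
grip_width: 0.715
grip_force: 42.4
10.35 q6 -1.185 tz -0.179 F [-2.9 -3.7  7.4] w 0.715
time_s: 10.45
eef_pos: [392.5, 248.1, 130.5]
ee_rot: [0.001, 0.038, 0.999, -0.0]
force: [-3.6, -3.0, 7.0]
grip_width: 0.71
grip_force: 42.4
10.45 q6 -1.184 tz 0.036 F [-3.6 -3.   7. ] w 0.710
```

```bash

python3 -m jog '[[0,0,0,0,0,0,0.0854],[0,0,0,0,0,0,0.0854],[0,0,-0.013,0,0,0,0.0854],[0,0,-0.014,0,0,0,0.0854],[0,0,0,0,0,0,0.06]]' 58
python3 -m jog '[[0,0,0,0,0,0,0.03],[0,0,0,0,0,0,0.03],[0,0,0,0,0,0,0.03],[0,0,0,0,0,0,0.03]]' 58; python3 chk.py
```

```text
time_s: 10.95
eef_pos: [393.0, 248.5, 157.6]
ee_rot: [0.002, 0.039, 0.999, 0.001]
force: [0.3, -1.0, -0.7]
grip_width: 0.859
grip_force: 0.0
time_s: 11.35
eef_pos: [391.9, 248.1, 156.0]
ee_rot: [-0.0, 0.039, 0.999, -0.0]
force: [-2.4, -0.4, 5.1]
grip_width: 0.457
grip_force: 57.9
11.35 q6 -1.181 tz -0.067 F [-2.4 -0.4  5.1] w 0.457
```

```bash

python3 -m jog '[[0,0,0,0,0,0.04,0.03],[0,0,0,0,0,0.04,0.03]]' 58 >/dev/null && python3 chk.py 0.55 &&
python3 -m jog '[[0,0,0,0,0,0.04,0.03],[0,0,0,0,0,0.04,0.03]]' 58 >/dev/null && python3 chk.py 0.55 &&
python3 -m jog '[[0,0,0,0,0,0.04,0.03]]' 58 >/dev/null && python3 chk.py 0.55 &&
python3 -m jog '[[0,0,0,0,0,0.04,0.03]]' 58 >/dev/null && python3 chk.py 0.55 &&
python3 -m jog '[[0,0,0,0,0,0.04,0.03]]' 58 >/dev/null && python3 chk.py 0.55 &&
python3 -m jog '[[0,0,0,0,0,0.04,0.03]]' 58 >/dev/null && python3 chk.py 0.55 &&
python3 -m jog '[[0,0,0,0,0,0.04,0.03]]' 58 >/dev/null && python3 chk.py 0.55 &&
python3 -m jog '[[0,0,0,0,0,0.04,0.03]]' 58 >/dev/null && python3 chk.py 0.55
```

```text
11.55 q6 -1.100 tz 0.303 F [-2.4 -0.6  5. ] w 0.461
11.75 q6 -1.020 tz 0.280 F [-1.9  1.5  5. ] w 0.459
11.85 q6 -0.980 tz 0.371 F [-0.7  1.2  5.1] w 0.460
11.95 q6 -0.940 tz 0.364 F [-1.4  1.1  4.9] w 0.460
12.05 q6 -0.900 tz 0.357 F [-2.   1.4  4.3] w 0.460
12.15 q6 -0.860 tz 0.334 F [-2.1  1.   4.7] w 0.461
12.25 q6 -0.820 tz 0.333 F [-1.6  0.6  3.8] w 0.462
12.35 q6 -0.780 tz 0.360 F [-1.2  2.4  3.9] w 0.459
```

Slack turning reads about 0.345.

```bash

python3 -m jog '[[0,0,0,0,0,0.04,0.03]]' 58 >/dev/null && python3 chk.py 0.65 &&
python3 -m jog '[[0,0,0,0,0,0.04,0.03]]' 58 >/dev/null && python3 chk.py 0.65 &&
python3 -m jog '[[0,0,0,0,0,0.04,0.03]]' 58 >/dev/null && python3 chk.py 0.65 &&
python3 -m jog '[[0,0,0,0,0,0.04,0.03]]' 58 >/dev/null && python3 chk.py 0.65 &&
python3 -m jog '[[0,0,0,0,0,0.04,0.03]]' 58 >/dev/null && python3 chk.py 0.65 &&
python3 -m jog '[[0,0,0,0,0,0.04,0.03]]' 58 >/dev/null && python3 chk.py 0.65 &&
python3 -m jog '[[0,0,0,0,0,0.04,0.03]]' 58 >/dev/null && python3 chk.py 0.65 &&
python3 -m jog '[[0,0,0,0,0,0.04,0.03]]' 58 >/dev/null && python3 chk.py 0.65 &&
python3 -m jog '[[0,0,0,0,0,0.04,0.03]]' 58 >/dev/null && python3 chk.py 0.65
```

```text
12.45 q6 -0.740 tz 0.355 F [-1.8  2.1  4.4] w 0.463
12.55 q6 -0.700 tz 0.318 F [-1.1  2.   4.1] w 0.461
12.65 q6 -0.660 tz 0.300 F [-1.8  2.3  2.5] w 0.458
12.75 q6 -0.620 tz 0.336 F [-0.3  2.   4.7] w 0.463
12.85 q6 -0.580 tz 0.363 F [-1.7  2.1  3.9] w 0.454
12.95 q6 -0.540 tz 0.306 F [-0.8  2.8  3.5] w 0.457
13.05 q6 -0.500 tz 0.345 F [-2.   2.6  3.5] w 0.459
13.15 q6 -0.460 tz 0.332 F [-0.9  3.8  2.8] w 0.456
13.25 q6 -0.420 tz 0.402 F [-0.6  2.5  3.5] w 0.460
```

```bash

python3 -m jog '[[0,0,0,0,0,0.04,0.03]]' 58 >/dev/null && python3 chk.py 0.8 &&
python3 -m jog '[[0,0,0,0,0,0.04,0.03]]' 58 >/dev/null && python3 chk.py 0.8 &&
python3 -m jog '[[0,0,0,0,0,0.04,0.03]]' 58 >/dev/null && python3 chk.py 0.8 &&
python3 -m jog '[[0,0,0,0,0,0.04,0.03]]' 58 >/dev/null && python3 chk.py 0.8 &&
python3 -m jog '[[0,0,0,0,0,0.04,0.03]]' 58 >/dev/null && python3 chk.py 0.8
```

```text
13.35 q6 -0.380 tz 0.477 F [0.3 3.8 2.4] w 0.461
13.45 q6 -0.340 tz 0.555 F [0.  3.2 3.1] w 0.459
13.55 q6 -0.300 tz 0.573 F [0.7 3.4 3.4] w 0.461
13.65 q6 -0.260 tz 0.657 F [0.2 4.5 3.3] w 0.457
13.75 q6 -0.221 tz 0.732 F [0.8 3.  1.6] w 0.459
```

```bash

python3 -m jog '[[0,0,0,0,0,0.03,0.03]]' 58 >/dev/null && python3 chk.py 0.83 &&
python3 -m jog '[[0,0,0,0,0,0.02,0.03]]' 58 >/dev/null && python3 chk.py
```

```text
13.85 q6 -0.191 tz 0.784 F [0.4 3.4 3.4] w 0.458
13.95 q6 -0.171 tz 0.848 F [1.4 5.5 2.1] w 0.459
```

```bash

python3 -m jog '[[0,0,0,0,0,0,0.0854],[0,0,0,0,0,0,0.0854],[0,0,0,0,0,0,0.0854],[0,0,-0.02,0,0,0,0.0854],[0,0,-0.03,0,0,0,0.0854]]'
python3 -m jog '[[0,0,-0.03,0,0,0,0.0854],[0,0,-0.03,0,0,0,0.0854],[0,0,-0.02,0,0,0,0.0854],[0,0,0,0,0,0,0.0854]]'
python3 - <<'E'
from h import *
T=tool();i=eyes.capture("wrist");print(T.round(2));cv2.imwrite("pics/w9.png",i[:,:,::-1])
E
```

```text
time_s: 14.45
eef_pos: [391.4, 247.7, 205.5]
ee_rot: [-0.001, 0.518, 0.855, -0.002]
force: [0.6, 0.5, 0.2]
grip_width: 1.001
grip_force: 0.0
time_s: 14.85
eef_pos: [392.9, 248.3, 288.4]
ee_rot: [0.002, 0.518, 0.855, 0.002]
force: [0.1, 0.2, -0.4]
grip_width: 0.996
grip_force: 0.0
[[ -0.46   0.89   0.   392.87]
 [  0.89   0.46   0.   248.28]
 [ -0.     0.    -1.   288.37]
 [  0.     0.     0.     1.  ]]
```

View pics/w9.png

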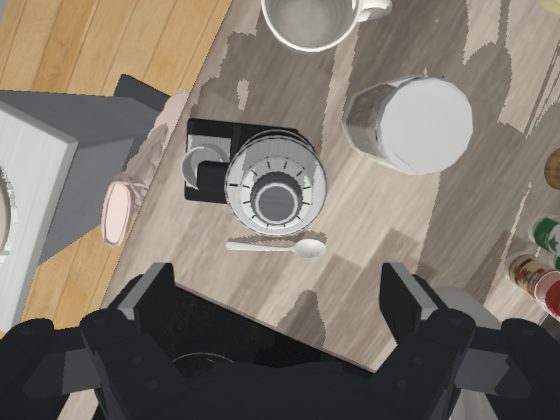

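Mug, jar and spoon haven't been disturbed. As a cross-check, I'll measure the dial's net rotation (mod 30°) from its marks in the before and after wrist pictures. I expect 1.053 − 0.690 = +0.363 rad, or 20.8°.

```bash
cat > m.py <<'E'
from h import *
T1=np.load("T1.npy");T9=tool()
t=np.radians(np.arange(0,360,.5))
for ax in((392.8,248.4),(392.8,250)):
  for z in(141,136):
    out=[]
    for f,T in(("pics/w1.png",T1),("pics/w9.png",T9)):
        g=cv2.imread(f,0).astype(np.float32);acc=0
        for r in(25,26,27,28,29):
            q=proj("wrist",np.c_[ax[0]+r*np.cos(t),ax[1]+r*np.sin(t),0*t+z],T).astype(np.float32)
            v=cv2.remap(g,q[:,:1],q[:,1:],1)[:,0];acc=acc+v
        d=acc-cv2.blur(np.r_[acc,acc,acc][:,None],(1,61))[720:1440,0]
        d=np.minimum(d,0);c=(d*np.exp(-12j*t)).sum();out.append(np.degrees(-np.angle(-c))/12);print(abs(c)/abs(d).sum(),end=" ")
    print(ax,z,np.round(out,1),"net mod30",round((out[1]-out[0])%30,1))
E
python3 m.py
```

```text
0.7192240344430072 0.5428012986531521 (392.8, 248.4) 141 [-8.5 11.2] net mod30 19.6
0.9016632314013543 0.8186588425528419 (392.8, 248.4) 136 [-8.7 11.4] net mod30 20.2
0.9264852971988233 0.7785439458625478 (392.8, 250) 141 [-8.8 11.4] net mod30 20.2
0.8910732535414131 0.8646443016559647 (392.8, 250) 136 [-9.  11.6] net mod30 20.6
```

```bash
python3 -c "
from rig import finish_job
print(finish_job())"
```

```text
the job is handed in; nothing more can be done
None
```

I handed the job in at about 15 s: ring loosened 1.2 rad, burr touch felt 0.15 Nm above free turning, dial backed off 60° (its marks agree to within about 1°), ring done up to 0.5 Nm above slack, and mug, jar and spoon left alone.

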